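# Roll the wide chisel out of its spring clips into the tool tray

### The job

Take the wide chisel (the one with the 24 mm blade) out of the clip rack, rolling its round handle sideways out through the sprung front jaws of its two clips, because the hooked back jaws stop it from coming straight up. Then lay it in the wooden tool tray, along the tray's length, setting it down rather than dropping it. Leave the narrow chisel in its clips.

Things in the scene. Friction and masses are not known exactly. Their poses are not given: they have to be found in the camera images.
- wide_chisel: Chisel 273 mm long, 140 g, steel blade 24 mm wide (wider of two). Origin: mid-length, level with the handle's underside; +y along it to the handle end, z up. Round handle, 25 mm diameter, y = 25 to 137 mm, axis 12.5 mm above origin; blade y = -12 to -137 mm, 8 to 12 mm up. Clips (16 mm wide) hold the handle at y = 34 and 122; grasp it at y = 78, fingertips at most 10 mm below the axis to clear the tray floor.
- clip_rack: Fixed rack, 236x150 mm, origin on bench. Chisels lie along y (+y: handle ends, near robot) at x = -70 and 50 mm, origins at y 0, z 24.5. Clips open to +x: fixed back jaws hook over the handle (top z 53); sprung front jaws fold outward and down as the handle moves level to +x (3-7 N) and spring back. From 22 mm on it can be lifted; at 40 it is past them. Bench is open between clips; end board at y 140, z 46.
- tool_tray: Empty wooden tray fixed to the bench, left or right of the rack: 146 mm wide (x), 346 mm long (y, +y towards the robot), 26 mm high, walls and floor 7 mm thick. Origin: centre of its underside, on the bench; z up. A chisel lying in it has its origin about 7 mm above the tray's origin.
- narrow_chisel: The other chisel in the rack: same length, handle and origin, but a blade only 10 mm wide. Which chisel lies in which place varies. It stays in its clips.

How it is judged (in metres and radians):
On the way, in this order (a step that is already met when the one before it is completed fails the run):
1. the wide chisel has been rolled sideways, still low and along the rack, out from under the back jaws (moved over 14 mm, lifted less than 11 mm, shifted endways less than 15 mm) (distance of wide_chisel from where it was at the start of the episode above 0.014 m and z of wide_chisel in the frame of clip_rack below 0.0355 m and y of wide_chisel in the frame of clip_rack between -0.015 and 0.015 m and angle between the y axis of wide_chisel and the y axis of clip_rack, either way round below 0.2 rad), for 0.04 s.
2. the wide chisel is set down in the tray (origin within 15 mm of lying on its floor) while the fingers still hold or touch it (x of wide_chisel in the frame of tool_tray between -0.05 and 0.05 m and y of wide_chisel in the frame of tool_tray between -0.032 and 0.032 m and z of wide_chisel in the frame of tool_tray below 0.022 m and angle between the y axis of wide_chisel and the y axis of tool_tray, either way round below 0.26 rad and contact force between the fingers and wide_chisel above 0.3 N), for 0.04 s.
At the end, for the whole second after the job is handed in: the wide chisel lies at rest in the tray, inside its walls (origin within 50 mm across and 32 mm along of the tray's centre, less than 22 mm above its underside), within 15 degrees of the tray's length, and the narrow chisel is still in its clips, within 15 mm of where it lay (x of wide_chisel in the frame of tool_tray between -0.05 and 0.05 m and y of wide_chisel in the frame of tool_tray between -0.032 and 0.032 m and z of wide_chisel in the frame of tool_tray below 0.022 m and angle between the y axis of wide_chisel and the y axis of tool_tray, either way round below 0.26 rad and linear speed of wide_chisel below 0.02 m/s and distance of narrow_chisel from where it was at the start of the episode below 0.015 m); the robot touches nothing.
It fails at once if the narrow chisel is moved more than 15 mm (distance of narrow_chisel from where it was at the start of the episode above 0.015 m).
It also fails if it takes over 40 s, if anything falls off the work surface, if the arm or the gripper's body presses on something with over 40 N, if the wrist force passes 120 N, or if a joint passes its speed limit or range.

### The arm

A 6-joint arm with a two-finger parallel gripper is mounted at the origin on a cart in front of the work surface, level with it; the furniture and walls round the work are solid. World frame = base frame: x ahead of the robot, y to its left, z up, the work surface at z = 0. Lengths are in m, angles in degrees, forces in N, time in s.
With the tool pointing down it reaches from about 0.35 to 0.875 m from the base axis. Payload 4.2 kg.
Tool frame: the origin (TCP) lies on the centre line of the jaws, within the pads' length; the fingertips stand 25 mm ahead of it and the grasp point (between the pads) lies 6 mm ahead of it; z points along the fingers, y is the line along which they close (so a half turn about z gives the same grasp; the last joint's range is limited). The gripper opens to 87 mm and grips with 3 to 60 N. Pads are 19 mm wide; open, the fingers measure 117 mm over their backs; the gripper's body (75 mm by 190 mm) begins 51 mm behind the grasp point.
Start: joints at [89.76, 22.042, 0.453, 0, -68.411, -14.817], TCP at [0.162, 0.604, 0.248] pointing down, gripper open.
Joint ranges: [-179.83, 179.83], [-69.29, 118.12], [-61.27, 80.66], [-181.25, 117.63], [-171.15, -9.14], [-177.46, 177.46]. Speed limits (degrees/s): [159.86, 159.86, 180, 180, 180, 180].

### API

Orientations are given as a 3x3 rotation matrix whose columns are the frame's x, y, z axes.
In Python, from station import r gives the robot as it stands.
- The arm moves only by the tool move_arm, never from a script. Its argument "series" is a list of rows, each an object with "grip": the opening, from 0 (shut) to 1 (fully open); "xyz": the shift along the tool's x, y, z in mm, a list of three; "angular": the turn, a rotation vector about the tool's x, y, z in rad, a list of three. A call has 1 to 10 rows; each row is the pose to reach, as a shift and turn from the pose commanded when the call began, along the tool's axes at that moment; what a row does not reach only later rows make up. A row lasts 1/10 s, in which the tool goes at most 50 mm and 8.59 degrees, less where a joint would pass 70% of its speed; a pose out of reach is approached as far as the arm can. A call with a gripper value outside its range is refused whole. The fingers move at their own pace and stop on an object; the grip force is fixed at half the most. Time passes only in rows, so rows that repeat a pose let the fingers close. It gives the time, the measured TCP pose, the force, the opening and the grip force at its end, in the units of the state.
- r.sense(): the state, without advancing time (a new reading comes with each control period).
- r.capture(name): name is "scene" or "top"; returns a dict with "img" (400x640x3 uint8, red, green, blue), "camera_matrix" (3x3 intrinsics, pixels), "rvec" (rotation vector, rad) and "tvec" (3), from world to camera coordinates, as OpenCV has them. Camera axes: x right, y down, z forward; pixel columns grow to the right and rows downward; lengths in m; the calibration is good to about 2 mm. A picture is of the moment at which its call begins. There is no depth.
- r.finish_job(): hands the job in; it is judged then, once.
The state is a dict: "time_s": time; "joints": joint angles; "joint_velocities": joint speeds; "effort": joint torques, N m; "tcp_pos": TCP position; "ee_rot": TCP orientation; "wrist_force": force on the tool from outside, world axes, zero at the start; "moment": the same for the moment, N m; "gripper_width": opening from 0.0 (shut) to 1.0 (fully open); "gripper_force": force on a finger pad.
Only numpy, scipy, OpenCV 4.12 (cv2) and the standard library are available. Lean on these libraries where they do the work, as an engineer would, in place of code of your own. Each camera call takes 0.05 s, during which the arm holds its last target. There are 200 camera calls.

## Working session

There is one attempt and no reset: what is moved stays moved. The work goes in short steps, Python scripts to look and compute and a tool call to move; the robot and the scene stay as the last step left them, time stands still between calls to the robot, and variables do not carry over. Pictures are saved under pics/ and viewed, at most 10 in all, crops included, and the job is handed in when it is done.

Besides the shell and the picture viewer there is one more tool, called after ">>>" by a JSON object that holds its "fn" and its "kwargs". move_arm: Moves the arm, as the interface text tells. Its arguments: {"type":"object","properties":{"series":{"type":"array"}},"required":["series"]}

```bash
mkdir -p pics; python3 - <<'E'
from station import r
import cv2,json
for n in("scene","top"):
    c=r.capture(n); cv2.imwrite(f"pics/{n}0.png",c["img"][:,:,::-1]); print(n,c["camera_matrix"],c["rvec"],c["tvec"])
s=r.sense(); print(s["tcp_pos"],s["ee_rot"],s["time_s"],s["gripper_width"])
E
```

```text
scene [[482.24241329   0.         316.80066497]
 [  0.         482.24241329 206.65305646]
 [  0.           0.           1.        ]] [ 2.20740544 -1.03337667  0.39187717] [-0.3951076   0.37740254  0.8134664 ]
top [[490.81081779   0.         330.22348924]
 [  0.         490.81081779 203.53928435]
 [  0.           0.           1.        ]] [ 2.17097579 -2.17158355  0.08833216] [-0.01100894  0.5874612   1.09573986]
[0.16221175 0.60309212 0.24658649] [[ 9.65636512e-01 -2.59896068e-01 -4.00383494e-04]
 [-2.59896356e-01 -9.65634680e-01 -1.88384120e-03]
 [ 1.02978733e-04  1.92316406e-03 -9.99998145e-01]] 0.1 1.0012478254474555
```

View pics/top0.png

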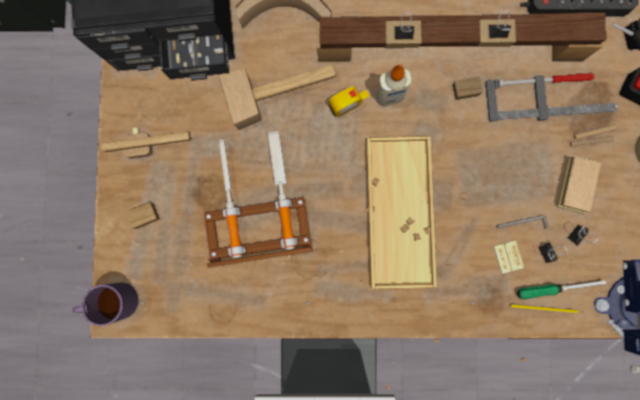

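View pics/scene0.png

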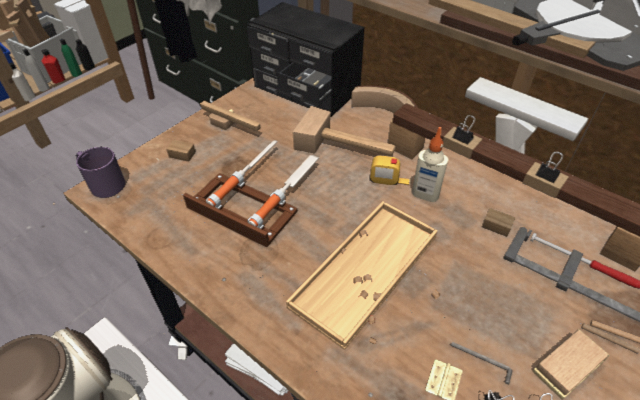

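The top view shows the wide chisel at (277,132)-(290,245), the narrow one at (222,140)-(236,255) and the tray at (367..435, 137..287). Rack +x points left in the image, so the wide chisel is at x = -70 and rolls left. The scene view agrees with this.

```bash
cat > h.py <<'E'
import cv2,numpy as np
from station import r
def ray(c,uv,z):
    R=cv2.Rodrigues(np.array(c["rvec"],float))[0]; t=np.array(c["tvec"],float).ravel(); o=-R.T@t
    p=cv2.undistortPoints(np.array(uv,float).reshape(-1,1,2),np.array(c["camera_matrix"]),None).reshape(-1,2)
    d=np.c_[p,np.ones(len(p))]@R
    return o+d*((z-o[2])/d[:,2])[:,None]
def blobs(c,lo,hi,amin):
    m=cv2.inRange(cv2.cvtColor(c["img"],cv2.COLOR_RGB2HSV),lo,hi)
    return [k for k in cv2.findContours(m,cv2.RETR_EXTERNAL,cv2.CHAIN_APPROX_NONE)[0] if cv2.contourArea(k)>amin]
E
python3 - <<'E'
from h import *
for n in("top","scene"):
    c=r.capture(n)
    for k in blobs(c,(5,190,150),(16,255,255),40):
        q=cv2.minAreaRect(k); b=cv2.boxPoints(q); M=cv2.moments(k); ce=(M['m10']/M['m00'],M['m01']/M['m00'])
        e=sorted([(np.linalg.norm(b[i]-b[(i+1)%4]),(b[i]+b[(i+1)%4])/2) for i in range(4)],key=lambda x:x[0])[:2]
        P=ray(c,[e[0][1],e[1][1],ce],.037); print(n,q,P.round(4).tolist())
    for k in blobs(c,(15,60,170),(28,170,255),2500):
        q=cv2.minAreaRect(k); b=cv2.boxPoints(q); P=ray(c,b,.026); print(n,"tray",b.tolist(),P.round(4).tolist(),P.mean(0).round(4))
c=r.capture("top")
im=cv2.resize(c["img"][120:280,190:330],None,fx=4,fy=4,interpolation=cv2.INTER_CUBIC)[:600]
cv2.imwrite("pics/topz.png",im[:,:,::-1])
E
```

```text
top ((233.07444763183594, 230.64524841308594), (30.260766983032227, 9.628425598144531), 83.41805267333984) [[0.5592, 0.2126, 0.037], [0.4914, 0.2035, 0.037], [0.5256, 0.2079, 0.037]]
top ((285.72674560546875, 222.40521240234375), (30.480934143066406, 9.44175910949707), 82.56858825683594) [[0.578, 0.094, 0.037], [0.5097, 0.0845, 0.037], [0.5443, 0.0893, 0.037]]
top tray [[358.6451721191406, 125.68742370605469], [459.5569763183594, 117.38456726074219], [473.2604064941406, 283.93426513671875], [372.3486022949219, 292.23712158203125]] [[0.7687, -0.0771, 0.026], [0.7878, -0.311, 0.026], [0.4058, -0.3328, 0.026], [0.3872, -0.1059, 0.026]] [ 0.5874 -0.2067  0.026 ]
top tray [[193.80001831054688, 81.60000610351562], [310.6000061035156, 23.200010299682617], [335.6000061035156, 73.20001220703125], [218.80001831054688, 131.60000610351562]] [[0.8748, 0.3088, 0.026], [1.016, 0.0353, 0.026], [0.8941, -0.0237, 0.026], [0.7554, 0.2476, 0.026]] [0.8851 0.142  0.026 ]
scene tray [[285.42108154296875, 300.7068176269531], [381.029052734375, 183.97616577148438], [437.57891845703125, 230.29318237304688], [341.970947265625, 347.0238342285156]] [[0.3938, -0.1049, 0.026], [0.7822, -0.0629, 0.026], [0.742, -0.2429, 0.026], [0.388, -0.2507, 0.026]] [ 0.5765 -0.1653  0.026 ]
```

View pics/topz.png

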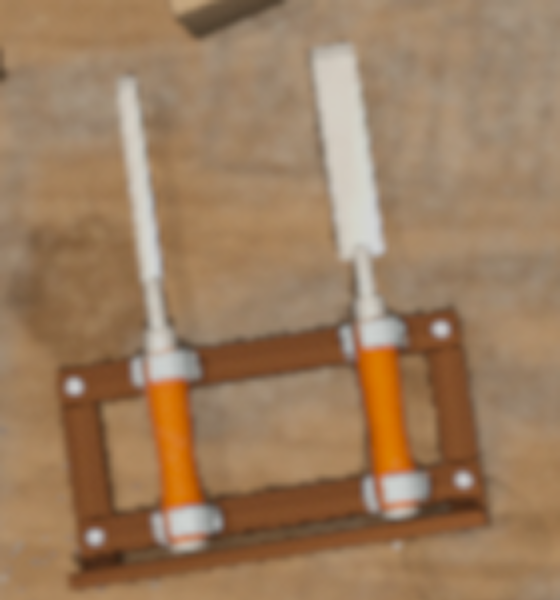

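```bash
python3 - <<'E'
from h import *
c=r.capture("top")
g=ray(c,[[285.73,222.4]],.037)[0]; tip=ray(c,[[273.5,131.8]],.0345)[0]; 
d=tip-g; print("grasp",g,"tip",tip,"len (215)",np.linalg.norm(d[:2]),"ang",np.degrees(np.arctan2(d[1],d[0])))
T=ray(c,[[366.5,138],[430.5,137],[436.5,286.5],[371.5,287.5]],.026);print(T.round(3),T.mean(0)); e=T[0]+T[1]-T[2]-T[3]; print("len",np.linalg.norm(e[:2])/2,"tray ang",np.degrees(np.arctan2(e[1],e[0])))
s=r.sense();R=np.array(s["ee_rot"]);p=np.array(s["tcp_pos"])
print("shift to above grasp",R.T@(np.r_[g[:2],.12]-p)*1000, "toolx ang",np.degrees(np.arctan2(R[1,0],R[0,0])))
E
```

```text
grasp [0.54379847 0.08922237 0.037     ] tip [0.75264953 0.1193742  0.0345    ] len (215) 0.2110163453229127 ang 8.21503078191606
[[ 0.74  -0.095  0.026]
 [ 0.742 -0.243  0.026]
 [ 0.4   -0.25   0.026]
 [ 0.398 -0.104  0.026]] [ 0.56978682 -0.17306662  0.026     ]
len 0.34194322029799573 tray ang 1.3624864313308584
shift to above grasp [501.9820807  397.26327792 127.51292712] toolx ang -15.060235604339447
```

>>> {"fn": "move_arm", "kwargs": {"series": [{"grip":1,"xyz":[40,30,0],"angular":[0,0,-0.1]},{"grip":1,"xyz":[80,60,0],"angular":[0,0,-0.2]},{"grip":1,"xyz":[120,92,0],"angular":[0,0,-0.3]},{"grip":1,"xyz":[158,124,0],"angular":[0,0,-0.406]},{"grip":1,"xyz":[197,155,0],"angular":[0,0,-0.406]},{"grip":1,"xyz":[236,186,0],"angular":[0,0,-0.406]},{"grip":1,"xyz":[275,217,0],"angular":[0,0,-0.406]},{"grip":1,"xyz":[314,248,10],"angular":[0,0,-0.406]},{"grip":1,"xyz":[353,279,20],"angular":[0,0,-0.406]},{"grip":1,"xyz":[392,310,30],"angular":[0,0,-0.406]}]}}

```text
time_s: 1.3
tcp_pos: [0.4596, 0.2028, 0.2182]
ee_rot: [[0.99, 0.143, 0.001], [0.143, -0.99, 0.001], [0.001, -0.001, -1.0]]
wrist_force: [1.3, 1.5, 0.6]
gripper_width: 1.001
gripper_force: 0.0
```

```bash
cat > st.py <<'E'
from h import *
import sys
s=r.sense();R=np.array(s["ee_rot"]);p=np.array(s["tcp_pos"])
def ang(R): return np.degrees(np.arctan2(R[1,0],R[0,0]))
if __name__=="__main__":
    t=np.array(eval(sys.argv[1])); print(s["time_s"],p.round(4),ang(R),"shift",(R.T@(t-p)*1000).round(1),"F",s["wrist_force"],s["gripper_width"],s["gripper_force"])
E
python3 st.py "[.5438,.0892,.12]"
```

```text
1.3 [0.4596 0.2028 0.2182] 8.228124922512933 shift [ 67.  124.6  98.2] F [1.28839809 1.50814735 0.62712364] 1.0009801117024797 0.0
```

>>> {"fn": "move_arm", "kwargs": {"series": [{"grip":1,"xyz":[22,41,10],"angular":[0,0,0]},{"grip":1,"xyz":[44,82,30],"angular":[0,0,0]},{"grip":1,"xyz":[67,124,60],"angular":[0,0,0]},{"grip":0.7,"xyz":[67,124.5,98],"angular":[0,0,0]},{"grip":0.7,"xyz":[67,124.5,98],"angular":[0,0,0]},{"grip":0.7,"xyz":[67,124.5,98],"angular":[0,0,0]}]}}

```text
time_s: 1.9
tcp_pos: [0.5428, 0.0907, 0.1201]
ee_rot: [[0.99, 0.143, -0.001], [0.143, -0.99, -0.001], [-0.001, 0.001, -1.0]]
wrist_force: [0.7, -0.3, 0.3]
gripper_width: 0.809
gripper_force: 0.0
```

```bash
python3 st.py "[.5438,.0892,.054]"; python3 - <<'E'
from h import *
c=r.capture("scene"); im=cv2.resize(c["img"][100:270,170:350],None,fx=3.5,fy=3.5,interpolation=cv2.INTER_CUBIC); cv2.imwrite("pics/s1.png",im[:600,:,::-1])
E
```

```text
1.9 [0.5428 0.0907 0.1201] 8.218869596762344 shift [ 0.9  1.6 66.1] F [ 0.67207019 -0.34224558  0.34090262] 0.8087958864713388 0.0
```

View pics/s1.png

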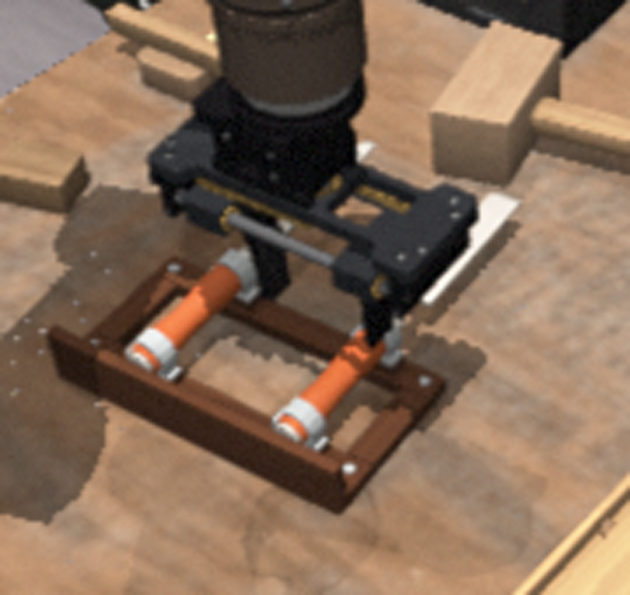

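The gripper is above the right-hand (wide) handle, between its two clips at about (350,370) in the crop. I'll descend and grip.

>>> {"fn": "move_arm", "kwargs": {"series": [{"grip":0.7,"xyz":[1,1,30],"angular":[0,0,0]},{"grip":0.7,"xyz":[1,1,55],"angular":[0,0,0]},{"grip":0.7,"xyz":[1,1,66],"angular":[0,0,0]},{"grip":0.7,"xyz":[1,1,66],"angular":[0,0,0]},{"grip":0.4,"xyz":[1,1,66],"angular":[0,0,0]},{"grip":0.2,"xyz":[1,1,66],"angular":[0,0,0]},{"grip":0.2,"xyz":[1,1,66],"angular":[0,0,0]},{"grip":0.1,"xyz":[1,1,66],"angular":[0,0,0]},{"grip":0.1,"xyz":[1,1,66],"angular":[0,0,0]}]}}

```text
time_s: 2.85
tcp_pos: [0.5441, 0.0899, 0.0545]
ee_rot: [[0.99, 0.143, 0.001], [0.143, -0.99, 0.0], [0.001, -0.0, -1.0]]
wrist_force: [-0.3, -2.2, 1.1]
gripper_width: 0.326
gripper_force: 1.1
```

>>> {"fn": "move_arm", "kwargs": {"series": [{"grip":0.1,"xyz":[0,0,0],"angular":[0,0,0]},{"grip":0.1,"xyz":[0,0,0],"angular":[0,0,0]},{"grip":0.1,"xyz":[0,0,0],"angular":[0,0,0]}]}}

```text
time_s: 3.15
tcp_pos: [0.5439, 0.0895, 0.0544]
ee_rot: [[0.99, 0.143, -0.0], [0.143, -0.99, -0.001], [-0.0, 0.001, -1.0]]
wrist_force: [-0.0, -3.6, 3.7]
gripper_width: 0.276
gripper_force: 30.0
```

>>> {"fn": "move_arm", "kwargs": {"series": [{"grip":0.1,"xyz":[0,-5,0],"angular":[0,0,0]},{"grip":0.1,"xyz":[0,-10,0],"angular":[0,0,0]},{"grip":0.1,"xyz":[0,-15,0],"angular":[0,0,0]},{"grip":0.1,"xyz":[0,-20,0],"angular":[0,0,0]},{"grip":0.1,"xyz":[0,-25,0],"angular":[0,0,0]},{"grip":0.1,"xyz":[0,-30,0],"angular":[0,0,0]},{"grip":0.1,"xyz":[0,-36,0],"angular":[0,0,0]},{"grip":0.1,"xyz":[0,-42,0],"angular":[0,0,0]},{"grip":0.1,"xyz":[0,-42,0],"angular":[0,0,0]}]}}

```text
time_s: 4.05
tcp_pos: [0.5376, 0.1327, 0.0536]
ee_rot: [[0.99, 0.144, -0.0], [0.144, -0.99, 0.0], [-0.0, -0.001, -1.0]]
wrist_force: [-0.0, -1.3, -1.9]
gripper_width: 0.28
gripper_force: 30.0
```

```bash
python3 - <<'E'
from h import *
c=r.capture("scene"); im=cv2.resize(c["img"][100:270,170:350],None,fx=3.5,fy=3.5,interpolation=cv2.INTER_CUBIC); cv2.imwrite("pics/s2.png",im[:600,:,::-1])
E
```

```text
(no output)
```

View pics/s2.png

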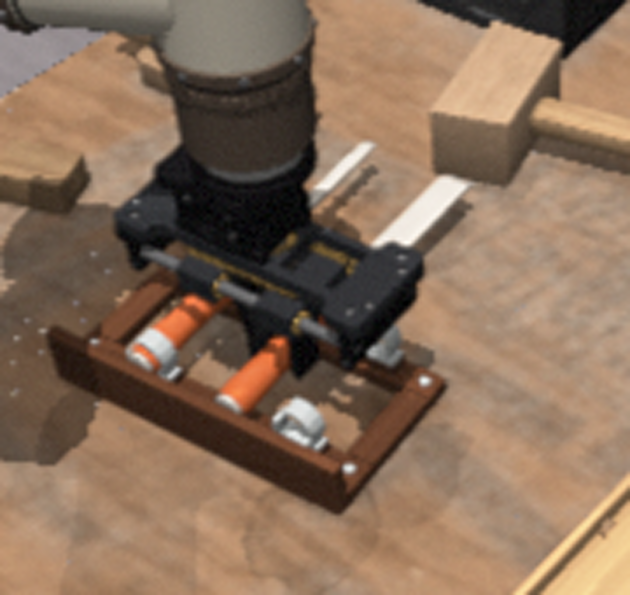

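The chisel is clear of its clips, with both clips empty at (300,420) and (390,345), and the narrow one is untouched. Next I'll lift and carry it.

>>> {"fn": "move_arm", "kwargs": {"series": [{"grip":0.1,"xyz":[0,0,-25],"angular":[0,0,0]},{"grip":0.1,"xyz":[0,0,-60],"angular":[0,0,0]},{"grip":0.1,"xyz":[-5,15,-90],"angular":[0,0,0]},{"grip":0.1,"xyz":[-17,55,-90],"angular":[0,0,0.03]},{"grip":0.1,"xyz":[-29,95,-90],"angular":[0,0,0.06]},{"grip":0.1,"xyz":[-41,135,-90],"angular":[0,0,0.09]},{"grip":0.1,"xyz":[-53,175,-90],"angular":[0,0,0.12]},{"grip":0.1,"xyz":[-65,215,-90],"angular":[0,0,0.12]},{"grip":0.1,"xyz":[-77,255,-90],"angular":[0,0,0.12]},{"grip":0.1,"xyz":[-89,298,-90],"angular":[0,0,0.12]}]}}

```text
time_s: 5.1
tcp_pos: [0.4916, -0.1773, 0.1438]
ee_rot: [[1.0, 0.024, -0.0], [0.024, -1.0, 0.0], [-0.0, -0.0, -1.0]]
wrist_force: [0.1, -0.5, -1.6]
gripper_width: 0.278
gripper_force: 30.0
```

```bash
python3 st.py "[.492,-.175,.0375]"; python3 - <<'E'
from h import *
c=r.capture("scene"); im=cv2.resize(c["img"][100:350,230:500],None,fx=2.4,fy=2.4,interpolation=cv2.INTER_CUBIC); cv2.imwrite("pics/s3.png",im[:600,:,::-1])
E
```

```text
5.1 [ 0.4916 -0.1773  0.1438] 1.3551110677445675 shift [  0.5  -2.2 106.3] F [ 0.07330284 -0.45685364 -1.55728583] 0.2784539424710424 29.989173710346222
```

View pics/s3.png

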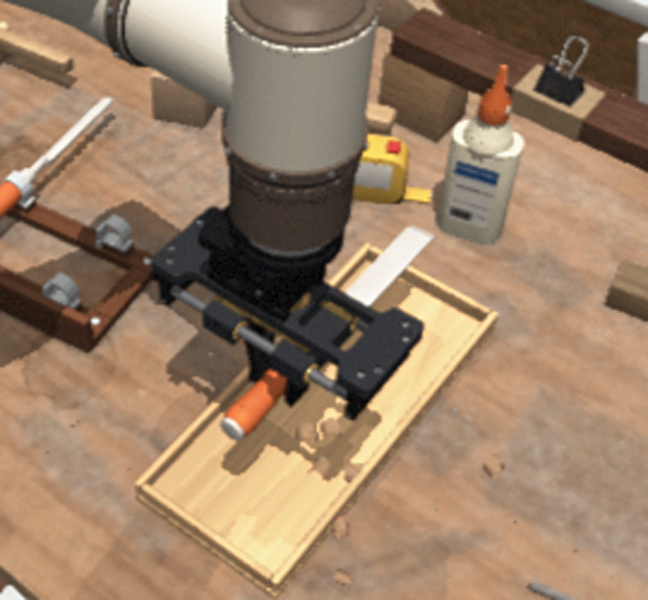

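The chisel is held level above the tray, aligned with its length. I'll lower it slowly.

>>> {"fn": "move_arm", "kwargs": {"series": [{"grip":0.1,"xyz":[0,-2,30],"angular":[0,0,0]},{"grip":0.1,"xyz":[0,-2,60],"angular":[0,0,0]},{"grip":0.1,"xyz":[0,-2,85],"angular":[0,0,0]},{"grip":0.1,"xyz":[0,-2,95],"angular":[0,0,0]},{"grip":0.1,"xyz":[0,-2,100],"angular":[0,0,0]},{"grip":0.1,"xyz":[0,-2,103],"angular":[0,0,0]},{"grip":0.1,"xyz":[0,-2,105],"angular":[0,0,0]},{"grip":0.1,"xyz":[0,-2,106],"angular":[0,0,0]},{"grip":0.1,"xyz":[0,-2,106],"angular":[0,0,0]}]}}

```text
time_s: 6.05
tcp_pos: [0.4927, -0.174, 0.0387]
ee_rot: [[1.0, 0.023, 0.001], [0.023, -1.0, -0.0], [0.001, 0.0, -1.0]]
wrist_force: [-0.4, 1.0, -1.1]
gripper_width: 0.277
gripper_force: 30.0
```

Almost down, and no contact force yet, so I'll keep lowering it a little at a time.

>>> {"fn": "move_arm", "kwargs": {"series": [{"grip":0.1,"xyz":[0,0,1],"angular":[0,0,0]},{"grip":0.1,"xyz":[0,0,1.5],"angular":[0,0,0]},{"grip":0.1,"xyz":[0,0,2],"angular":[0,0,0]},{"grip":0.1,"xyz":[0,0,2],"angular":[0,0,0]}]}}

```text
time_s: 6.45
tcp_pos: [0.4926, -0.1741, 0.0369]
ee_rot: [[1.0, 0.024, 0.001], [0.024, -1.0, -0.0], [0.001, 0.0, -1.0]]
wrist_force: [-1.8, 0.6, 3.8]
gripper_width: 0.279
gripper_force: 30.0
```

Contact: Fz rose from -1.1 to +3.8 N. I'll release partway and retreat straight up.

>>> {"fn": "move_arm", "kwargs": {"series": [{"grip":0.35,"xyz":[0,0,0],"angular":[0,0,0]},{"grip":0.45,"xyz":[0,0,0],"angular":[0,0,0]},{"grip":0.55,"xyz":[0,0,0],"angular":[0,0,0]},{"grip":0.55,"xyz":[0,0,0],"angular":[0,0,0]},{"grip":0.55,"xyz":[0,0,-15],"angular":[0,0,0]},{"grip":0.55,"xyz":[0,0,-50],"angular":[0,0,0]},{"grip":0.55,"xyz":[0,0,-90],"angular":[0,0,0]},{"grip":0.55,"xyz":[0,0,-140],"angular":[0,0,0]},{"grip":0.55,"xyz":[0,0,-180],"angular":[0,0,0]},{"grip":0.55,"xyz":[0,0,-180],"angular":[0,0,0]}]}}

```text
time_s: 7.45
tcp_pos: [0.4958, -0.1747, 0.2226]
ee_rot: [[1.0, 0.024, 0.014], [0.024, -1.0, -0.002], [0.014, 0.003, -1.0]]
wrist_force: [0.5, 0.6, -0.6]
gripper_width: 0.555
gripper_force: 0.0
```

```bash
python3 - <<'E'
from h import *
c=r.capture("scene"); im=cv2.resize(c["img"][100:350,230:500],None,fx=2.4,fy=2.4,interpolation=cv2.INTER_CUBIC); cv2.imwrite("pics/s4.png",im[:600,:,::-1])
E
```

```text
(no output)
```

View pics/s4.png

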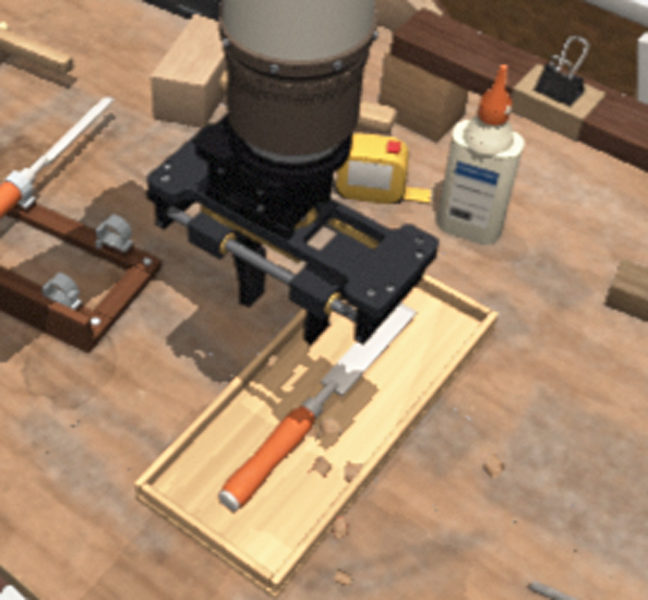

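The chisel lies flat along the tray, from (232,497) to (405,315), roughly centred and clear of the fingers.

```bash
python3 -c "
from station import r
r.capture('top');print(r.finish_job())"
```

```text
the job is handed in; nothing more can be done
None
```

The wide chisel was rolled out of its clips, set down lengthwise in the tray and released, with the narrow chisel left in its clips; the job is handed in at about 7.5 s, and no verdict was returned.

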